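# Fit the snap ring on the rolling-mill axle

## Robot

A 7-joint arm with a two-finger parallel gripper is mounted at the origin on the work surface. World frame = base frame: x ahead of the robot, y to its left, z up, the work surface at z = 0. Lengths are in m, angles in rad, forces in N, time in s.
With the tool pointing down it reaches from about 0.425 to 0.875 m from the base axis. Payload 4.7 kg.
Tool frame: the origin (TCP) lies between the finger pads, 19 mm behind the fingertips; this is the grasp point; z points along the fingers, y is the line along which they close (so a half turn about z gives the same grasp; the last joint's range is limited). The gripper opens to 87 mm and grips with 3 to 60 N. Pads are 19 mm wide; open, the fingers measure 117 mm over their backs; the gripper's body (75 mm by 190 mm) begins 51 mm behind the grasp point.
Start: joints at [1.267, 0.321, -0.07, 1.45, 0.023, 1.371, -0.057], TCP at [0.203, -0.617, 0.241] pointing down, gripper open.
Joint ranges: [-2.86, 2.86], [-0.3, 2.09], [-1.38, 1.24], [0.06, 2.45], [-1.56, 4.7], [0.09, 2.05], [-2.69, 2.69]. Speed limits (rad/s): [2.57, 2.57, 3.14, 3.14, 3.14, 3.14, 3.14].

## Interface

Orientations are given as a rotation vector (axis times angle).
In Python, from bench import ctrl gives the robot as it stands. The module is installed in compiled form; this text tells all that it offers.
- The arm moves only by the shell command python3 -m handwheel 'ROWS' [FORCE]. ROWS is JSON, a list of rows, each a list of 7 numbers: the finger opening in m, from 0 to 0.087, then the shift along the tool's x, y, z in m, then the turn, a rotation vector about the tool's x, y, z in degrees. A call has 1 to 12 rows; each row shifts and turns the commanded pose from where the row before left it, along the tool's axes as they then stand; what a row does not reach is not made up. A row lasts 1/8 s, in which the tool goes at most 62.5 mm and 10.7 degrees, less where a joint would pass 70% of its speed; a pose out of reach is approached as far as the arm can. A call is refused whole if a number of a shift passes 0.0625 or a number of a turn 10.7, either way. A call with a gripper value outside its range is refused whole. The fingers move at their own pace and stop on an object; FORCE is the grip in N (left out, the last holds). Time passes only in rows, so rows that do not move let the fingers close. It gives the time, the measured TCP pose, the force, the opening and the grip force at its end, in the units of the state.
- ctrl.get_state(): the state, without advancing time (a new reading comes with each control period).
- ctrl.get_image(name): name is "scene" or "top" or "wrist"; returns (picture, depth): 384x512x3 uint8, blue, green, red; 384x512 float32, m along the optical axis (not along the pixel's ray), 0 where there is no reading.
- ctrl.camera_info(name): a dict with "intrinsics" (3x3 intrinsics, pixels), "R" (3x3) and "t" (3): a world point X has camera coordinates R X + t. Camera axes: x right, y down, z forward; pixel columns grow to the right and rows downward; lengths in m; the calibration is good to about 2 mm. A picture is of the moment at which its call begins: read the wrist's pose just before it. camera_info takes no time and is no camera call; for the wrist camera it gives the pose at the moment of the call.
- ctrl.close_job(): hands the job in; it is judged then, once.
The state is a dict: "time": time; "joint_positions": joint angles; "qd": joint speeds; "joint_torque": joint torques, N m; "position": TCP position; "tool_rot": TCP orientation; "ft_force": force on the tool from outside, world axes, zero at the start; "torque": the same for the moment, N m; "grip_width": opening from 0.0 (shut) to 1.0 (fully open); "grip_force": force on a finger pad.
Only numpy, scipy, OpenCV 4.12 (cv2) and the standard library are available. Lean on these libraries where they do the work, as an engineer would, in place of code of your own. Each camera call takes 0.05 s, during which the arm holds its last target. There are 200 camera calls.

## Task

Lock the gear by pressing the black plunger on the gearbox fully down to its stop. Then take the snap-ring pliers by their handles, put their tips between the two lugs of the snap ring, squeeze to spread it wide and carry it over the free end of the upright axle, then lower it until it is level with the groove, centred and clear of the axle. Finish while still holding it there, level and spread on the squeezed pliers, resting on nothing, and leave everything else on the bench where it is.

Things in the scene. Friction and masses are not known exactly. Their poses are not given: they have to be found in the camera images.
- gearbox: open gearbox, fixed: grey housing 145 (x) x 130 (y) x 32 mm high, x from -90 to +55. Origin on the bench under the axle's axis. Going up the axis: dark gear (diameter 95, z 32 to 46 mm), brass collar (diameter 40, z 46 to 57), steel axle stub, diameter 32, up to its flat free end at z 80, with a groove of diameter 28 from z 60.5 to 67.5
- groove (a point): point on the axle's axis at the middle height of the groove, 64 mm above the bench, 16 mm below the axle's free end
- axle_top (a point): centre of the axle's flat free end, 80 mm above the bench
- plunger_top (a point): centre of the top of the plunger's black mushroom head, 26 mm across, on a stem; 68 mm from the axle axis along the gearbox's -x, 72 mm above the bench when fully up; moves with the head
- plunger (a joint): how far the plunger is pressed, m: 0 fully up, 0.010 at its stop. It takes 3 to 5 N, stays where it is left, and starts anywhere from 0 to 0.003
- ring: steel snap ring, 24 g, lying flat on the bench pin: a C 4 mm thick and 5 mm wide. Origin on its underside, centre of the opening; z up, +x to its gap and lugs; its back, where the halves flex, is at x = -21.5 mm. Relaxed, the opening is 29 mm wide and will not pass the axle; spread by 0.20 rad it is round, 38 mm across
- ring_mid (a point): centre of the ring's opening at half its thickness, 2 mm above ring; it is to coincide with groove
- ring_left (a joint): spread of the ring's +y half, rad: 0 relaxed, 0.20 opening round, at most 0.27. Springy: each lug pushes back with about 3 N relaxed to 7 N at 0.20. At the squeezed stop of the pliers it reads about 0.2
- ring_right (a joint): the same for the -y half; both halves always spread equally
- bench_pin: fixed wooden block under the ring: top 44 (x) x 56 (y) mm at z = 30 mm, from x = -28 to +16 mm, on a steel foot 5 mm thick that ends at x = 17 mm. Origin on the bench under the ring's place. The ring's lugs overhang its +x side, with free air down to the bench below them
- pliers: snap-ring pliers, 120 g, standing upright in the rack, tips down. Origin between the tips' lower ends; z up, y the direction in which handles and tips move. Squeezing the two handles moves the two tips apart equally, the steel block (16 x 62 mm, z 55 to 70) staying midway. Legs from z = 54 to 20, each 9 mm from the middle; thin tips from z = 20 to 0, 6 mm deep in x, 6.4 mm over both in y at rest
- jaw_a (a joint): inward travel of one handle, and outward travel of its tip, m: 0 at rest, 0.016 at the stop. Each handle pushes back with 6 N at rest to 10 N at the stop (17 N with the ring on the tips). The other handle always moves equally
- rack: fixed pliers rack, 60 (x) x 100 (y) x 68 mm high; origin on the bench at its centre. Two posts at y = 22 to 39 and -22 to -39 mm carry the pliers' block at z = 62; low lips leave it 2.5 mm in x and 4 mm in y. Pull the pliers straight up, 65 mm to bring the tips clear. At the start the pliers' origin is 7 mm above the rack's
- amber_bottle: bystander: small amber glass bottle, 40 mm across, 85 mm high; origin under its centre
- jar: bystander: white jar, 60 mm across, 60 mm high; origin under its centre
- spool: bystander: steel wire bobbin, 54 mm across, 34 mm high; origin under its centre
- spool2: bystander: brass wire bobbin, 54 mm across, 34 mm high; origin under its centre
- hammer: bystander: small hammer lying on the bench, 220 mm long; origin under its middle
- driver: bystander: screwdriver lying on the bench, 160 mm long; origin under its middle
- tray: bystander: grey parts tray 120 x 90 x 25 mm; origin under its centre
- lug_gap (a point): point between the ring's lugs, 27 mm from the ring's centre along its +x, 4 mm above its underside: where the pliers' tips go. The lugs are straight ears, x = 12 to 33 mm, 5 mm wide, 10 mm tall (z 0 to 10). Relaxed, they are 18 mm apart here (16 mm at their ends); spread by 0.20 rad, 38 mm
- pliers_grip (a point): point midway between the handles, 100 mm above the tips' lower ends: TCP here, fingers pointing down and closing along the pliers' y. Close only to about 60 mm to carry them: squeezing more already opens the tips. The black handles are flat, 18 (x) x 8 (y) x 38 mm, z = 79 to 117 mm; outer faces 62 mm apart at rest and 30 mm at the squeezed stop, where the tips are 38.4 mm over their outer faces
- pliers_tips (a point): point between the tips, 7 mm above their lower ends, in the middle of their working height: bring it to lug_gap. Squeezing can sink the pliers a few mm (fingertips that move forward as they close) and so tilt a ring that still lies on the block: first squeeze to about 43 mm over the handles, lift the ring free, then squeeze to the stop
Not all that is in view belongs to the job. What is shaped like the gearbox but blue or green is not meant.

How it is judged:
By the outcome, as a careful person would: the job done as asked, in the order asked, and still so for the second after the job is handed in, while the arm keeps its last pose, push and grip.
It also fails if it takes over 51 s, if anything falls off the work surface, if the arm or the gripper's body presses on something with over 40 N, if the wrist force passes 120 N, or if a joint passes its speed limit or range.

## Working session

There is one attempt and no reset: what is moved stays moved. The work goes in short steps, Python scripts to look and compute and a shell command to move; the robot and the scene stay as the last step left them, time stands still between calls to the robot, and variables do not carry over. Pictures are saved under pics/ and viewed, at most 10 in all, crops included, and the job is handed in when it is done.

```bash
mkdir -p pics; cat > h.py <<'E'
import numpy as np,cv2
from scipy.spatial.transform import Rotation as Rn
from bench import ctrl
def cam(n):
    i=ctrl.camera_info(n); return np.array(i["intrinsics"]),np.array(i["R"]),np.array(i["t"])
def pts(n,d):
    K,R,t=cam(n); v,u=np.mgrid[0:384,0:512]
    p=np.stack([(u-K[0,2])/K[0,0]*d,(v-K[1,2])/K[1,1]*d,d],-1)
    return (p-t)@R
def ray(n,u,v,z):
    K,R,t=cam(n); c=-R.T@t; r=R.T@np.linalg.solve(K,[u,v,1]); return c+r*(z-c[2])/r[2]
E
python3 - <<'E'
from h import *
for n in ("top","scene"):
    im,d=ctrl.get_image(n); np.savez(n+".npz",im=im,d=d)
    cv2.imwrite(f"pics/{n}0.png",im)
    K,R,t=cam(n); print(n,K.round(1).tolist(),(-R.T@t).round(3),R.round(2).tolist(),(d>0).mean())
s=ctrl.get_state(); print({k:np.round(v,3).tolist() for k,v in s.items()}, Rn.from_rotvec(s["tool_rot"]).as_matrix().round(3))
E
```

```text
top [[359.9, 0.0, 253.7], [0.0, 359.9, 191.6], [0.0, 0.0, 1.0]] [0.411 0.133 1.37 ] [[-0.0, -1.0, 0.0], [-1.0, 0.0, -0.07], [0.07, -0.0, -1.0]] 0.996002197265625
scene [[384.1, 0.0, 257.0], [0.0, 384.1, 192.9], [0.0, 0.0, 1.0]] [ 1.236 -0.585  0.842] [[0.69, 0.73, -0.0], [0.43, -0.41, -0.8], [-0.58, 0.55, -0.6]] 0.9820810953776041
{'time': 0.1, 'joint_positions': [1.267, 0.322, -0.07, 1.452, 0.023, 1.371, -0.057], 'qd': [-0.001, -0.001, -0.0, -0.003, 0.0, 0.0, -0.0], 'joint_torque': [0.0, -49.257, -0.406, -31.34, -0.064, 0.039, 0.0], 'position': [0.203, -0.617, 0.24], 'tool_rot': [-3.1, -0.497, 0.001], 'ft_force': [-0.643, -0.11, 0.002], 'torque': [-0.01, 0.084, -0.011], 'grip_force': 0.0, 'grip_width': 0.999} [[ 0.95   0.312 -0.001]
 [ 0.312 -0.95   0.002]
 [-0.    -0.002 -1.   ]]
```

View pics/top0.png

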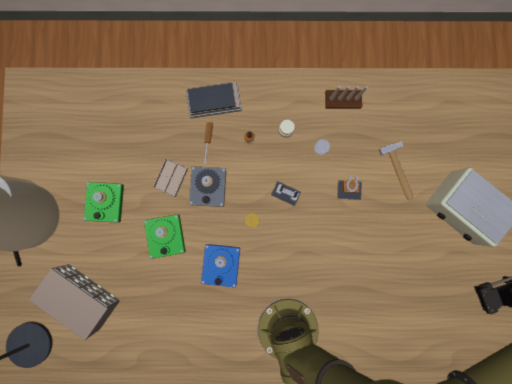

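View pics/scene0.png

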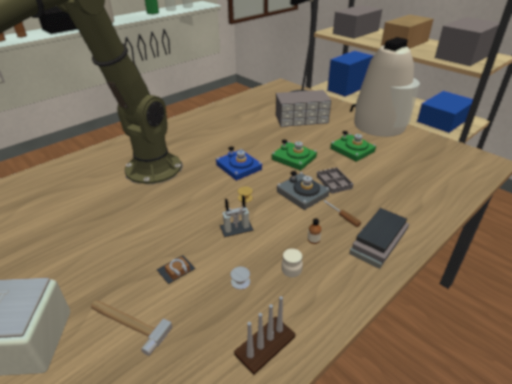

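Top view: grey gearbox around (208,186) with its plunger near (208,200), the pliers rack at (286,193), and the ring on its pin at (350,188). The hammer is to its right at (397,170). The scene view agrees: gearbox (303,188), rack (236,222), ring (177,267).

```bash
python3 - <<'E'
from h import *
f=np.load("top.npz"); im,d=f["im"],f["d"]; P=pts("top",d)
for nm,(u,v) in dict(axle=(208,181),plg=(208,200),rack=(286,193),ring=(350,185)).items():
    q=P[v-2:v+3,u-2:u+3].reshape(-1,3); print(nm,q[12].round(3),q[:,2].max().round(3),ray("top",u,v,0.05).round(3))
# height blobs
for nm,(a,b,c,e) in dict(gear=(165,207,188,228),rack=(178,208,268,304),ring=(174,202,335,365)).items():
    z=P[a:b,c:e]; m=z[...,2]>.012; q=z[m]
    r=cv2.minAreaRect((q[:,:2]*1000).astype(np.float32)); print(nm,r,q[:,2].max())
    cv2.imwrite(f"pics/_{nm}.png",im[a:b,c:e])
g=lambda a,b,c,e:cv2.resize(im[a:b,c:e],(390,390),interpolation=cv2.INTER_CUBIC)
cv2.imwrite("pics/crop.png",np.hstack([g(164,212,184,232),g(170,218,262,310)]))
E
```

```text
axle [0.542 0.291 0.083] 0.085 [0.545 0.295 0.05 ]
plg [0.474 0.292 0.067] 0.076 [0.475 0.294 0.05 ]
rack [0.499 0.011 0.078] 0.08 [0.501 0.008 0.05 ]
ring [ 0.532 -0.233  0.031] 0.037 [ 0.53  -0.228  0.05 ]
gear ((516.6474609375, 244.58132934570312), (263.62371826171875, 160.234375), 77.8226318359375) 1.3697288762594308
rack ((484.0323181152344, 53.44142150878906), (76.17719268798828, 202.22439575195312), 22.224685668945312) 1.3697288762594308
ring ((492.7467956542969, -63.00013732910156), (67.49812316894531, 419.0176086425781), 13.644171714782715) 1.3697288762594308
```

View pics/crop.png

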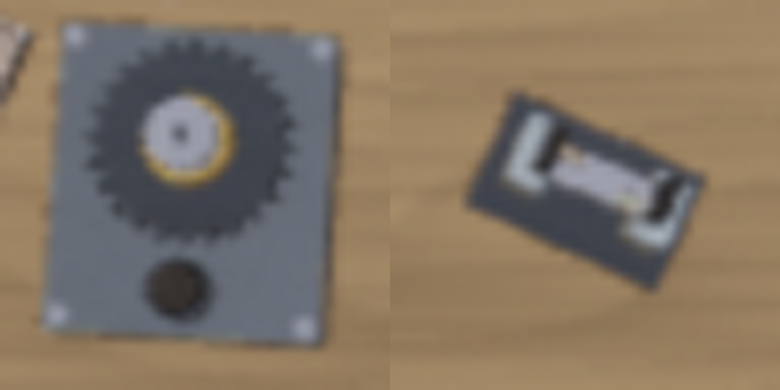

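```bash
cat >> h.py <<'E'
def go(tx,ty,tz,yaw=None):
    "tool-frame shift to world target; yaw = angle of tool y (deg), mod 180"
    s=ctrl.get_state(); M=Rn.from_rotvec(s["tool_rot"]).as_matrix(); p=np.array(s["position"])
    a=np.degrees(np.arctan2(M[1,1],M[0,1]))
    print("pos",p.round(4),"yaw_y %.2f"%a,"tilt z",M[:,2].round(4),"t %.2f"%s["time"],"F",np.round(s["ft_force"],1),"w %.4f"%(s["grip_width"]*.087),"gf %.1f"%s["grip_force"],"j7 %.2f"%s["joint_positions"][6])
    print(" shift tool",(M.T@(np.array([tx,ty,tz])-p)).round(4), "turn tool z", None if yaw is None else round(-((yaw-a+90)%180-90),2))
E
python3 - <<'E'
from h import *
K,R,t=cam("wrist"); c=-R.T@t; s=ctrl.get_state(); M=Rn.from_rotvec(s["tool_rot"]).as_matrix()
print("cam in tool",M.T@(c-s["position"]),"\n",(R@M).round(3),K)
go(.52,-.23,.3,65)
E
```

```text
cam in tool [ 0.08010621  0.00014455 -0.14377983] 
 [[-0.001  1.    -0.001]
 [-0.957 -0.001 -0.289]
 [-0.289  0.001  0.957]] [[282.99191429   0.         253.8184972 ]
 [  0.         282.99191429 187.6980253 ]
 [  0.           0.           1.        ]]
pos [ 0.2029 -0.617   0.2403] yaw_y -71.79 tilt z [-6.0e-04  1.6e-03 -1.0e+00] t 0.10 F [-0.6 -0.1  0. ] w 0.0870 gf 0.0 j7 -0.06
 shift tool [ 0.4222 -0.2687 -0.0593] turn tool z 43.21
```

```bash
python3 -m handwheel '[[0.087,0.047,-0.03,0,0,0,0],[0.087,0.047,-0.03,0,0,0,0],[0.087,0.047,-0.03,0,0,0,0],[0.087,0.047,-0.03,0,0,0,0],[0.087,0.047,-0.03,0,0,0,0],[0.087,0.047,-0.03,0,0,0,0],[0.087,0.047,-0.03,0,0,0,0],[0.087,0.047,-0.03,0,0,0,0],[0.087,0.046,-0.029,0,0,0,0],[0.087,0,0,0,0,0,0]]'
python3 - <<'E'
from h import *
im,d=ctrl.get_image("wrist"); K,R,t=cam("wrist"); np.savez("wring.npz",im=im,d=d,K=K,R=R,t=t); cv2.imwrite("pics/wring.png",im)
P=pts("wrist",d); go(.5,.01,.25,65); print(P[191,256])
E
```

```text
time: 1.35
position: [0.5226, -0.2242, 0.241]
tool_rot: [-3.097, -0.512, -0.002]
ft_force: [0.4, -0.7, -0.1]
grip_width: 1.001
grip_force: 0.0
pos [ 0.5208 -0.2276  0.2408] yaw_y -71.50 tilt z [-6.e-04  8.e-04 -1.e+00] t 1.40 F [-0.2 -1.1 -0.4] w 0.0873 gf 0.0 j7 -0.94
 shift tool [ 0.0556 -0.2319 -0.009 ] turn tool z 43.5
[ 0.48444696 -0.24334815  0.00530444]
```

View pics/wring.png

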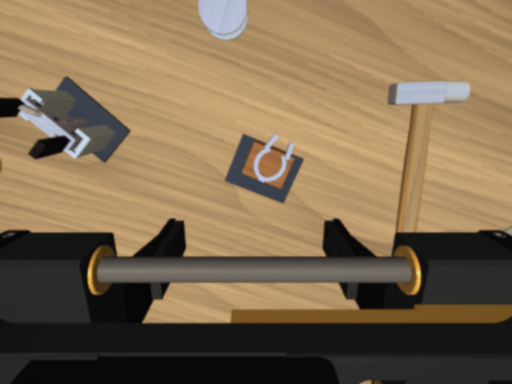

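Wrist view: ring at (269,162) on its pin, lugs pointing up and right at (277,140) and (291,147). Pliers and rack at the left, about (75,120).

```bash
python3 -m handwheel '[[0.087,0.015,-0.058,0,0,0,0],[0.087,0.015,-0.058,0,0,0,0],[0.087,0,0,0,0,0,0],[0.087,0,0,0,0,0,0]]'
python3 - <<'E'
from h import *
im,d=ctrl.get_image("wrist"); K,R,t=cam("wrist"); np.savez("wmid.npz",im=im,d=d,K=K,R=R,t=t); go(.47,.0,.25,65)
E
python3 -m handwheel '[[0.087,-0.01,-0.058,0,0,0,0],[0.087,-0.01,-0.058,0,0,0,0],[0.087,0,0,0,0,0,0],[0.087,0,0,0,0,0,0]]'
python3 - <<'E'
from h import *
im,d=ctrl.get_image("wrist"); K,R,t=cam("wrist"); np.savez("wrack.npz",im=im,d=d,K=K,R=R,t=t); go(.47,.29,.25,90)
a=np.load("wmid.npz")["im"]
b=np.vstack([a[:220],im[:220]]);cv2.imwrite("pics/mid.png",b)
E
```

```text
time: 1.9
position: [0.5116, -0.1124, 0.2412]
tool_rot: [3.101, 0.494, -0.001]
ft_force: [0.5, -0.9, 0.2]
grip_width: 1.001
grip_force: 0.0
pos [ 0.5116 -0.113   0.2411] yaw_y -71.98 tilt z [-5.0e-04 -1.1e-03 -1.0e+00] t 1.95 F [-0.9 -0.3  0.1] w 0.0872 gf 0.0 j7 -1.12
 shift tool [-0.0046 -0.1203 -0.009 ] turn tool z 43.02
time: 2.45
position: [0.4572, -0.0086, 0.2414]
tool_rot: [3.102, 0.493, 0.001]
ft_force: [-0.2, -0.4, -0.8]
grip_width: 1.002
grip_force: 0.0
pos [ 0.4573 -0.0089  0.2413] yaw_y -71.99 tilt z [ 2.e-04 -3.e-04 -1.e+00] t 2.50 F [ 0.9  1.1 -0.8] w 0.0867 gf 0.0 j7 -1.25
 shift tool [ 0.1044 -0.2803 -0.0088] turn tool z 18.01
```

View pics/mid.png

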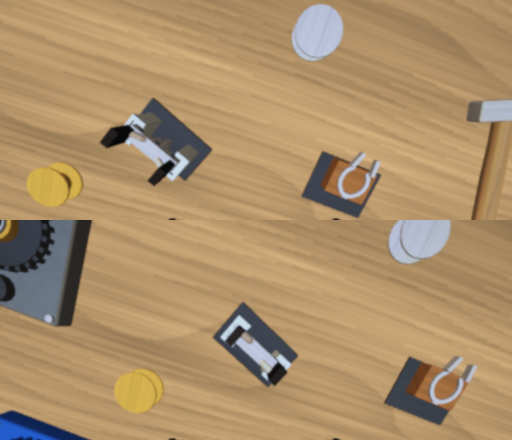

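Upper half (middle spot): ring (357,180), pliers handles (118,136) and (161,172). Lower half (at the rack): handles (237,337) and (277,374), ring (447,385).

```bash
cat > m.py <<'E'
from h import *
def cloud(f):
    a=np.load(f+".npz"); K,R,t,d=a["K"],a["R"],a["t"],a["d"]; v,u=np.mgrid[0:384,0:512]
    p=np.stack([(u-K[0,2])/K[0,0]*d,(v-K[1,2])/K[1,1]*d,d],-1); return a["im"],(p-t)@R
E
python3 - <<'E'
from m import *
for f in ("wring","wmid","wrack"):
    im,P=cloud(f); hsv=cv2.cvtColor(im,cv2.COLOR_BGR2HSV)
    Q=P.copy(); Q[235:]=0
    near=lambda c,r:np.hypot(Q[...,0]-c[0],Q[...,1]-c[1])<r
    mr=near((.53,-.23),.06)&(Q[...,2]>.026)&(hsv[...,1]<60)&(hsv[...,2]>120)
    q=Q[mr]; print(f,"ring n",len(q),"z",np.percentile(q[:,2],[5,50,95]).round(4),cv2.minAreaRect((q[:,:2]*1000).astype(np.float32)))
    mw=near((.53,-.23),.06)&(hsv[...,1]>120)&(hsv[...,0]<14)&(Q[...,2]>.022)
    q=Q[mw]; print("  wood",len(q),np.median(q[:,2]).round(4),cv2.minAreaRect((q[:,:2]*1000).astype(np.float32)))
    mf=near((.53,-.23),.06)&(hsv[...,2]<90)&(Q[...,2]<.015)
    q=Q[mf]; print("  foot",len(q),np.median(q[:,2]).round(4),cv2.minAreaRect((q[:,:2]*1000).astype(np.float32)))
    mh=near((.5,.01),.08)&(Q[...,2]>.118); n,l,s,c=cv2.connectedComponentsWithStats(mh.astype(np.uint8))
    for i in range(1,n):
        if s[i,4]>15: q=Q[l==i]; print("  handle",s[i,4],q.mean(0).round(4),q.max(0).round(4),q.min(0).round(4),c[i].round(1))
    mb=near((.5,.01),.08)&(Q[...,2]>.05); q=Q[mb]; print("  all>.05",cv2.minAreaRect((q[:,:2]*1000).astype(np.float32)) if len(q) else 0)
E
```

```text
wring ring n 537 z [0.0297 0.0342 0.0408] ((538.3587036132812, -246.26121520996094), (41.30070495605469, 61.744380950927734), 81.73291778564453)
  wood 266 0.0298 ((529.279541015625, -243.15777587890625), (55.49790573120117, 44.218875885009766), 86.47261810302734)
  foot 1314 0.0051 ((517.0594482421875, -243.0555419921875), (87.09380340576172, 68.38418579101562), 86.02091217041016)
  handle 246 [ 0.4945 -0.0249  0.1227] [ 0.5036 -0.0171  0.1253] [ 0.4841 -0.0315  0.1183] [ 37.1 148.1]
  all>.05 ((505.11846923828125, 0.5358924865722656), (78.95842742919922, 32.11172866821289), 65.05524444580078)
wmid ring n 576 z [0.0302 0.0346 0.0408] ((539.8682861328125, -243.39639282226562), (44.251285552978516, 62.25420379638672), 82.47602844238281)
  wood 215 0.0294 ((531.1293334960938, -239.06454467773438), (56.56772232055664, 43.99967956542969), 86.5811767578125)
  foot 1230 0.0053 ((519.1532592773438, -238.6593017578125), (88.99581909179688, 68.05767059326172), 86.57405090332031)
  handle 233 [0.5179 0.0276 0.1233] [0.5271 0.036  0.1262] [0.5078 0.0207 0.1181] [109.2 137. ]
  handle 182 [ 0.49
[... 782 characters left out ...]
le 189 [0.5172 0.0289 0.1241] [0.5268 0.0361 0.126 ] [0.5082 0.0219 0.1199] [233.8 115.6]
  handle 191 [ 0.495  -0.02    0.1237] [ 0.5045 -0.0132  0.1263] [ 0.4854 -0.027   0.1187] [277.1 155.5]
  handle 342 [0.4524 0.039  0.2332] [0.4541 0.0445 0.2465] [0.4447 0.0328 0.2222] [172.7 227.4]
  handle 342 [ 0.4817 -0.0503  0.2343] [0.5335 0.0158 0.385 ] [ 0.4718 -0.0556  0.2218] [334.3 227.4]
  handle 358 [0.4732 0.0662 0.2986] [0.5335 0.0829 0.385 ] [0.4659 0.0158 0.2925] [ 55.  232.7]
  handle 248 [ 0.5126 -0.0548  0.2994] [0.5335 0.0158 0.385 ] [ 0.5071 -0.068   0.2963] [435.9 233. ]
  all>.05 ((486.004638671875, 8.651153564453125), (138.46176147460938, 90.43624877929688), 78.83040618896484)
```

```bash
python3 -m handwheel '[[0,0.015,-0.056,0,0,0,0],[0,0.015,-0.056,0,0,0,0],[0,0.015,-0.056,0,0,0,0],[0,0.015,-0.056,0,0,0,0],[0,0.014,-0.056,0,0,0,0],[0,0,0,0,0,0,0],[0,0,0,0,0,0,0]]' 20
python3 - <<'E'
from h import *
im,d=ctrl.get_image("wrist"); K,R,t=cam("wrist"); np.savez("wgear.npz",im=im,d=d,K=K,R=R,t=t); cv2.imwrite("pics/gear.png",im)
from m import cloud
im,P=cloud("wgear"); P[235:]=0
near=lambda c,r:np.hypot(P[...,0]-c[0],P[...,1]-c[1])<r
for nm,c,lo,hi,r in (("axle",(.542,.291),.073,.095,.03),("plg",(.474,.292),.055,.09,.03)):
    m=near(c,r)&(P[...,2]>lo)&(P[...,2]<hi)
    n,l,s,cc=cv2.connectedComponentsWithStats(m.astype(np.uint8))
    for i in range(1,n):
        if s[i,4]>30:
            q=P[l==i]; z=np.percentile(q[:,2],80); q=q[abs(q[:,2]-z)<.004]
            print(nm,len(q),"z",z.round(4),cv2.minEnclosingCircle((q[:,:2]*1000).astype(np.float32)),q.mean(0).round(4),cc[i].round(1))
go(.474,.292,.25,65.6)
E
```

```text
time: 3.38
position: [0.441, 0.2809, 0.2406]
tool_rot: [3.103, 0.493, -0.002]
ft_force: [0.3, -1.0, -0.5]
grip_width: 0.288
grip_force: 0.0
axle 829 z 0.081 ((548.2457885742188, 298.51324462890625), 15.867876052856445) [0.5483 0.2985 0.0804] [268.9  73.3]
plg 413 z 0.0724 ((480.3148498535156, 302.6114196777344), 12.653596878051758) [0.4808 0.3025 0.0715] [245.2 135.6]
pos [0.4411 0.2803 0.2407] yaw_y -72.01 tilt z [-9.e-04 -8.e-04 -1.e+00] t 3.42 F [ 0.7  0.1 -0.8] w 0.0207 gf 0.0 j7 -1.95
 shift tool [ 0.0349 -0.001  -0.0094] turn tool z 42.39
```

View pics/gear.png

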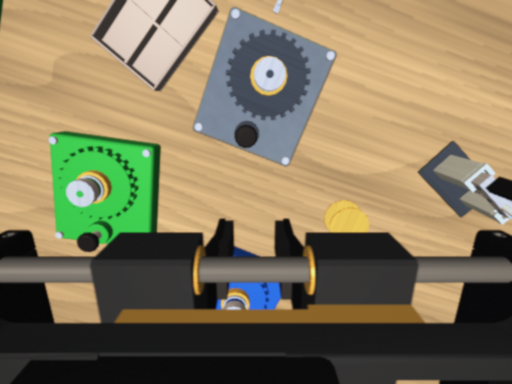

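Wrist view: grey gearbox with axle end at (269,74) and plunger head at (245,135). Measured axle-to-plunger distance is 67.6 mm and heights are 80 and 72 mm, which matches the text.

```bash
python3 -m handwheel '[[0,0.0446,-0.0088,0.03,0,0,0],[0,0,0,0.05,0,0,0],[0,0,0,0.04,0,0,0],[0,0,0,0.02,0,0,0],[0,0,0,0,0,0,0],[0,0,0,0.004,0,0,0],[0,0,0,0.004,0,0,0],[0,0,0,0.003,0,0,0],[0,0,0,0.003,0,0,0],[0,0,0,0.0,0,0,0]]' 20; python3 -c "from h import *;go(.4808,.3025,.081)"
```

```text
time: 4.68
position: [0.4797, 0.305, 0.0874]
tool_rot: [-3.102, -0.497, -0.002]
ft_force: [0.7, -0.3, 1.5]
grip_width: 0.004
grip_force: 0.7
pos [0.4797 0.305  0.0874] yaw_y -71.79 tilt z [ 1.e-03  3.e-04 -1.e+00] t 4.67 F [ 0.7 -0.3  1.5] w 0.0003 gf 0.7 j7 -2.13
 shift tool [0.0002 0.0027 0.0064] turn tool z None
```

```bash
python3 -m handwheel '[[0,0,0,0.003,0,0,0],[0,0,0,0.003,0,0,0],[0,0,0,0.001,0,0,0],[0,0,0,0.0,0,0,0]]';  python3 -m handwheel '[[0,0,0,0.002,0,0,0],[0,0,0,0,0,0,0]]'; python3 -m handwheel '[[0,0,0,0.002,0,0,0],[0,0,0,0,0,0,0]]'
```

```text
time: 5.18
position: [0.4798, 0.305, 0.0811]
tool_rot: [3.102, 0.497, 0.002]
ft_force: [0.0, -2.1, 10.2]
grip_width: 0.003
grip_force: 4.6
time: 5.42
position: [0.4799, 0.3051, 0.081]
tool_rot: [3.1, 0.497, 0.002]
ft_force: [-4.9, -4.7, 22.0]
grip_width: 0.003
grip_force: 11.1
time: 5.68
position: [0.4799, 0.3052, 0.0809]
tool_rot: [3.099, 0.497, 0.002]
ft_force: [-8.5, -8.3, 34.9]
grip_width: 0.008
grip_force: 17.5
```

The plunger is at its stop: TCP z is 0.081 and the force rises without movement. Now to the pliers.

```bash
python3 -m handwheel '[[0,0,0,-0.01,0,0,0],[0.087,0,0,-0.06,0,0,0],[0.087,0,0,-0.06,0,0,0],[0.087,0,0,-0.04,0,0,0],[0.087,0.013,0.056,0,0,0,0],[0.087,0.013,0.056,0,0,0,0],[0.087,0.013,0.056,0,0,0,0],[0.087,0,0,0,0,0,10.6],[0.087,0,0,0,0,0,10.6],[0.087,0,0,0,0,0,10.6],[0.087,0,0,0,0,0,10.6],[0.087,0,0,0,0,0,0]]'
python3 - <<'E'
from h import *
im,d=ctrl.get_image("wrist"); K,R,t=cam("wrist"); np.savez("wg2.npz",im=im,d=d,K=K,R=R,t=t)
from m import cloud
im,P=cloud("wg2"); P[225:]=0
near=lambda c,r:np.hypot(P[...,0]-c[0],P[...,1]-c[1])<r
for nm,c,lo,hi,r in (("axle",(.548,.298),.073,.095,.03),("plg",(.48,.303),.055,.09,.03),("pliers",(.506,.004),.118,.13,.06)):
    m=near(c,r)&(P[...,2]>lo)&(P[...,2]<hi)
    n,l,s,cc=cv2.connectedComponentsWithStats(m.astype(np.uint8))
    for i in range(1,n):
        if s[i,4]>30:
            q=P[l==i]; z=np.percentile(q[:,2],80); q=q[abs(q[:,2]-z)<.004]
            print(nm,len(q),"z",z.round(4),cv2.minEnclosingCircle((q[:,:2]*1000).astype(np.float32)),q.mean(0).round(4),cc[i].round(1))
go(.5064,.0038,.25,65.6)
E
```

```text
time: 7.18
position: [0.5684, 0.1574, 0.2453]
tool_rot: [3.072, -0.655, -0.002]
ft_force: [0.2, 1.3, -0.7]
grip_width: 0.993
grip_force: 0.0
pliers 183 z 0.1249 ((517.3427124023438, 28.93362808227539), 9.725947380065918) [0.5181 0.0295 0.1241] [394.2 181.3]
pliers 199 z 0.1248 ((495.0958557128906, -20.220630645751953), 10.096750259399414) [ 0.4958 -0.0195  0.124 ] [449.2 181.6]
pos [0.5684 0.1575 0.2454] yaw_y -113.97 tilt z [-1.3e-03 -3.0e-04 -1.0e+00] t 7.22 F [ 0.5  0.6 -0.2] w 0.0865 gf 0.0 j7 -2.44
 shift tool [ 0.0057  0.1656 -0.0044] turn tool z 0.43
```

```bash
python3 -m handwheel '[[0.087,0.002,0.055,0,0,0,0],[0.087,0.002,0.055,0,0,0,0],[0.087,0.002,0.055,0,0,0,0.4],[0.087,0,0,0.02,0,0,0],[0.087,0,0,0,0,0,0],[0.087,0,0,0,0,0,0]]'
python3 - <<'E'
from h import *
im,d=ctrl.get_image("wrist"); K,R,t=cam("wrist"); np.savez("wp.npz",im=im,d=d,K=K,R=R,t=t); cv2.imwrite("pics/wp.png",im)
from m import cloud
im,P=cloud("wp")
m=(np.hypot(P[...,0]-.5066,P[...,1]-.0044)<.06)&(P[...,2]>.117)&(P[...,2]<.13)
n,l,s,cc=cv2.connectedComponentsWithStats(m.astype(np.uint8))
for i in range(1,n):
    if s[i,4]>30: q=P[l==i]; print(len(q),cv2.minEnclosingCircle((q[:,:2]*1000).astype(np.float32)),q.mean(0).round(4),cc[i].round(1))
go(.5066,.0044,.107,65.5)
E
```

```text
time: 7.98
position: [0.507, 0.0055, 0.2266]
tool_rot: [-3.07, 0.664, -0.0]
ft_force: [-0.6, 0.1, 1.2]
grip_width: 1.0
grip_force: 0.0
192 ((517.4112548828125, 28.851150512695312), 9.811816215515137) [0.5181 0.0285 0.1238] [226.1 193.2]
200 ((495.556396484375, -20.10875701904297), 9.717684745788574) [ 0.496  -0.0202  0.1238] [284.6 193.2]
pos [0.5072 0.0056 0.2268] yaw_y -114.42 tilt z [ 7.e-04  3.e-04 -1.e+00] t 8.03 F [1.2 0.3 0.2] w 0.0869 gf 0.0 j7 -2.09
 shift tool [-1.000e-04  1.400e-03  1.198e-01] turn tool z 0.08
```

View pics/wp.png

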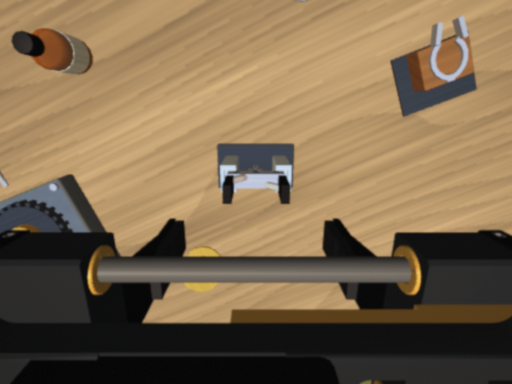

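The handles at (226,193) and (285,193) sit level and centred between the open fingers. Descending.

```bash
python3 -m handwheel '[[0.087,0,0.001,0.04,0,0,0],[0.087,0,0,0.04,0,0,0],[0.087,0,0,0.025,0,0,0],[0.087,0,0,0.015,0,0,0],[0.087,0,0,0,0,0,0],[0.087,0,0,0,0,0,0]]'
python3 -m handwheel '[[0.06,0,0,0,0,0,0],[0.06,0,0,0,0,0,0],[0.06,0,0,0,0,0,0],[0.06,0,0,0,0,0,0]]' 20; python3 -c "from h import *;go(.5068,.0043,.107,65.5)"
```

```text
time: 8.78
position: [0.5073, 0.0038, 0.1074]
tool_rot: [-3.069, 0.668, -0.003]
ft_force: [-0.1, 0.1, -1.2]
grip_width: 1.003
grip_force: 0.0
time: 9.28
position: [0.5065, 0.0036, 0.1064]
tool_rot: [-3.069, 0.669, -0.001]
ft_force: [0.3, -0.8, 1.5]
grip_width: 0.714
grip_force: 6.0
pos [0.5065 0.0036 0.1064] yaw_y -114.59 tilt z [ 5.e-04  0.e+00 -1.e+00] t 9.28 F [ 0.3 -0.8  1.5] w 0.0621 gf 6.0 j7 -2.16
 shift tool [-0.     -0.0007 -0.0006] turn tool z -0.09
```

```bash
python3 -m handwheel '[[0.059,0,0,0,0,0,0],[0.059,0,0,0,0,0,0],[0.059,0,0,-0.01,0,0,0],[0.059,0,0,-0.025,0,0,0],[0.059,0,0,-0.03,0,0,0],[0.059,0,0,-0.03,0,0,0],[0.059,0,0,-0.005,0,0,0],[0.059,0,0,0,0,0,0]]' 20
python3 - <<'E'
from h import *
im,d=ctrl.get_image("wrist"); K,R,t=cam("wrist"); np.savez("wl.npz",im=im,d=d,K=K,R=R,t=t); cv2.imwrite("pics/wl.png",im)
go(.53,-.23,.19,83)
from m import cloud
for f in ("wp","wl"):
    im,P=cloud(f); hsv=cv2.cvtColor(im,cv2.COLOR_BGR2HSV)
    mr=(np.hypot(P[...,0]-.535,P[...,1]+.24)<.05)&(P[...,2]>.026)&(P[...,2]<.05)&(hsv[...,1]<60)&(hsv[...,2]>120)
    q=P[mr]; print(f,len(q),cv2.minAreaRect((q[:,:2]*1000).astype(np.float32)), np.argwhere(mr).mean(0))
    h=q[q[:,2]>.0375]; 
    lab=h[:,1]>np.median(q[:,1]); print(" lugs",len(h),h[lab].mean(0),h[~lab].mean(0))
E
```

```text
time: 10.28
position: [0.506, 0.0034, 0.2058]
tool_rot: [3.069, -0.669, -0.001]
ft_force: [0.1, -0.1, -0.9]
grip_width: 0.681
grip_force: 6.3
pos [0.5055 0.0034 0.2051] yaw_y -114.60 tilt z [-1.9e-03 -1.0e-04 -1.0e+00] t 10.32 F [-0.  -0.2 -1.2] w 0.0589 gf 6.3 j7 -2.10
 shift tool [0.1194 0.202  0.0151] turn tool z -17.6
wp 843 ((541.0631713867188, -243.1334686279297), (43.503658294677734, 62.800235748291016), 74.89287567138672) [ 51.76512456 449.48754448]
 lugs 242 [ 0.56342099 -0.23171923  0.04068934] [ 0.55960601 -0.25642617  0.0407983 ]
wl 1084 ((539.7273559570312, -243.1627960205078), (45.372013092041016, 61.988834381103516), 81.73944091796875) [ 45.57656827 459.41881919]
 lugs 300 [ 0.56199825 -0.23130277  0.03965384] [ 0.55915543 -0.25536446  0.03959291]
```

View pics/wl.png

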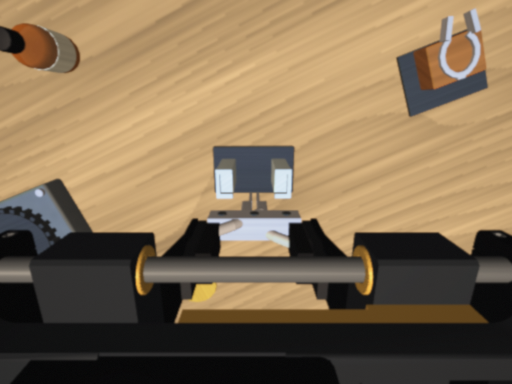

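Pliers are lifted out (block at (255,225), tips hanging); ring at (459,50). Moving to look at the ring up close, with the pliers' axis parallel to its own.

```bash
python3 -m handwheel '[[0.059,0.01,0.029,0,0,0,0],[0.059,0.019,0.057,0,0,0,0],[0.059,0.019,0.057,0,0,0,0],[0.059,0.019,0.057,0,0,0,0],[0.059,0.009,0.028,0,0,0,-6],[0.059,0,0,0,0,0,-6],[0.059,0,0,0,0,0,-5],[0.059,0,0,0,0,0,0],[0.059,0,0,0,0,0,0]]'
python3 - <<'E'
from h import *
im,d=ctrl.get_image("wrist"); K,R,t=cam("wrist"); np.savez("wr1.npz",im=im,d=d,K=K,R=R,t=t); 
go(.53,-.23,.19,83)
from m import cloud
im,P=cloud("wr1"); hsv=cv2.cvtColor(im,cv2.COLOR_BGR2HSV)
mr=(np.hypot(P[...,0]-.535,P[...,1]+.24)<.05)&(P[...,2]>.026)&(P[...,2]<.05)&(hsv[...,1]<60)&(hsv[...,2]>120)
q=P[mr]; a=np.argwhere(mr); print(len(q),cv2.minAreaRect((q[:,:2]*1000).astype(np.float32)),a.min(0),a.max(0))
m=mr&(P[...,2]>.038); n,l,s,cc=cv2.connectedComponentsWithStats(m.astype(np.uint8))
for i in range(1,n):
    if s[i,4]>20: h=P[l==i]; print("lug",len(h),h.mean(0).round(4),cv2.minAreaRect((h[:,:2]*1000).astype(np.float32)))
# arc tops: fit circle
b=q[(q[:,0]<.54)]; print("back minx",np.percentile(b[:,0],1),"z",np.median(b[:,2]), cv2.fitEllipse((b[:,:2]*1000).astype(np.float32)))
v0,u0=a.min(0)-40; cr=im[max(v0,0):v0+180,max(u0,0):u0+200]; cv2.imwrite("pics/wr1.png",cv2.resize(im[60:260,150:400],(750,600),interpolation=cv2.INTER_CUBIC))
E
```

```text
time: 11.45
position: [0.4801, -0.2351, 0.2053]
tool_rot: [-3.134, 0.21, 0.002]
ft_force: [0.6, 0.2, -1.6]
grip_width: 0.679
grip_force: 6.3
pos [ 0.4802 -0.2352  0.2056] yaw_y -97.64 tilt z [-1.e-03  4.e-04 -1.e+00] t 11.50 F [-0.7 -0.1 -0.9] w 0.0588 gf 6.3 j7 -1.35
 shift tool [ 0.0486 -0.0118  0.0156] turn tool z -0.64
724 ((540.9227905273438, -242.0087432861328), (39.89762878417969, 61.176387786865234), 80.00198364257812) [ 90 234] [148 270]
lug 103 [ 0.5632 -0.2321  0.0406] ((563.1544189453125, -232.12916564941406), (4.9014787673950195, 20.699743270874023), 69.62434387207031)
lug 100 [ 0.5594 -0.2567  0.0406] ((559.2898559570312, -256.68060302734375), (20.629642486572266, 4.916404724121094), 3.337028980255127)
back minx 0.5112998282177309 z 0.03424719793376776 ((533.889892578125, -240.6299285888672), (35.41855239868164, 39.906105041503906), 79.51394653320312)
```

View pics/wr1.png

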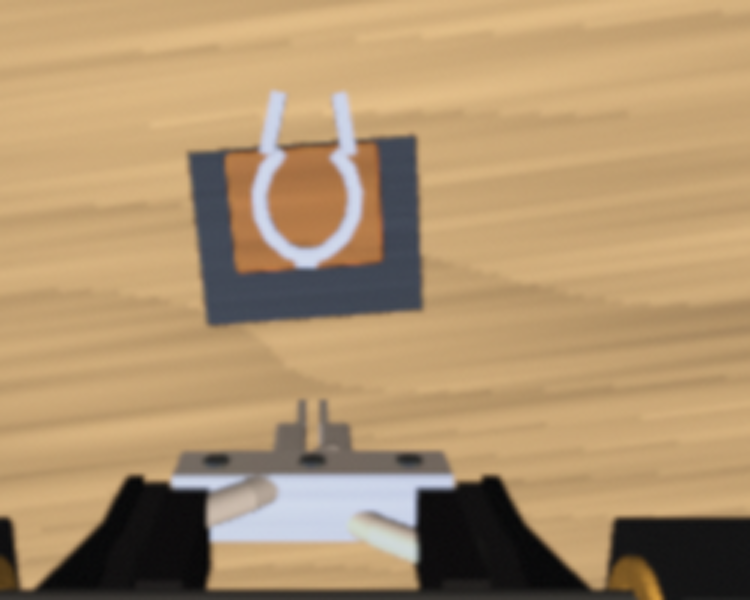

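```bash
python3 - <<'E'
from m import *
im,P=cloud("wr1"); s=ctrl.get_state(); M=Rn.from_rotvec(s["tool_rot"]).as_matrix()
T=(P-np.array(s["position"]))@M   # tool coords
ok=(np.linalg.norm(T,axis=-1)<.13)&(abs(T[...,1])<.04)
st=lambda m:(m.sum(),np.percentile(T[m],[2,50,98],axis=0).round(4).tolist())
print("block top",st(ok&(T[...,2]>.024)&(T[...,2]<.034)&(abs(T[...,1])<.02)))
print("tips",st(ok&(T[...,2]>.082)&(T[...,2]<.12)))
print("legs",st(ok&(T[...,2]>.048)&(T[...,2]<.078)))
for v in (190,193,196,199,202): print(v,[T[v,u].round(3).tolist() for u in (250,251,252,258,259,260)])
go(.5628,-.2447,.137,81.3)
E
```

```text
block top (np.int64(1299), [[-0.0082, -0.0187, 0.0246], [0.0008, 0.0002, 0.0292], [0.0075, 0.0189, 0.0333]])
tips (np.int64(36), [[0.0019, -0.0042, 0.0836], [0.0022, -0.0001, 0.0908], [0.0026, 0.0039, 0.0986]])
legs (np.int64(185), [[0.0015, -0.0099, 0.0493], [0.0021, -0.0021, 0.0671], [0.006, 0.0095, 0.0771]])
190 [[-0.028, -0.005, 0.205], [-0.028, -0.003, 0.204], [-0.028, -0.002, 0.205], [-0.028, 0.006, 0.204], [-0.028, 0.007, 0.205], [-0.028, 0.008, 0.204]]
193 [[0.002, -0.003, 0.098], [0.002, -0.002, 0.098], [-0.033, -0.002, 0.207], [0.002, 0.004, 0.099], [-0.032, 0.007, 0.205], [-0.032, 0.008, 0.205]]
196 [[0.003, -0.003, 0.088], [0.002, -0.002, 0.089], [-0.036, -0.002, 0.204], [0.002, 0.004, 0.089], [-0.037, 0.007, 0.206], [-0.037, 0.008, 0.206]]
199 [[0.002, -0.003, 0.081], [0.002, -0.002, 0.081], [-0.041, -0.002, 0.205], [0.002, 0.004, 0.081], [-0.041, 0.007, 0.206], [-0.041, 0.008, 0.206]]
202 [[0.002, -0.003, 0.073], [0.002, -0.002, 0.076], [-0.045, -0.002, 0.206], [0.002, 0.004, 0.076], [0.002, 0.004, 0.074], [0.002, 0.005, 0.074]]
pos [ 0.4802 -0.2352  0.2056] yaw_y -97.64 tilt z [-1.e-03  4.e-04 -1.e+00] t 11.50 F [-0.7 -0.1 -0.9] w 0.0588 gf 6.3 j7 -1.35
 shift tool [ 0.0832 -0.0016  0.0685] turn tool z 1.06
```

```bash
python3 -m handwheel '[[0.059,0.03,0,0,0,0,0],[0.059,0.04,0,0,0,0,0],[0.059,0.0138,-0.0016,0,0,0,0],[0.059,0,0,0.025,0,0,1.1],[0.059,0,0,0.02,0,0,0],[0.059,0,0,0,0,0,0],[0.059,0,0,0,0,0,0]]'
cat > lug.py <<'E'
from m import *
def look(f):
    im,d=ctrl.get_image("wrist"); K,R,t=cam("wrist"); np.savez(f+".npz",im=im,d=d,K=K,R=R,t=t)
    s=ctrl.get_state(); M=Rn.from_rotvec(s["tool_rot"]).as_matrix()
    im,P=cloud(f); return im,P,(P-np.array(s["position"]))@M
E
python3 - <<'E'
from lug import *
im,P,T=look("wr2"); hsv=cv2.cvtColor(im,cv2.COLOR_BGR2HSV)
m=(abs(T[...,0])<.06)&(abs(T[...,1])<.03)&(abs(P[...,2]-.0395)<.0025)&(hsv[...,1]<70)
n,l,s,cc=cv2.connectedComponentsWithStats(m.astype(np.uint8))
for i in range(1,n):
    if s[i,4]>20: h=T[l==i]; print("lug",len(h),h.mean(0).round(4),cv2.minAreaRect((h[:,:2]*1000).astype(np.float32)))
m=(abs(T[...,0])<.02)&(abs(T[...,1])<.02)&(T[...,2]>.085)&(T[...,2]<.105); print("tips",np.percentile(T[m],[2,50,98],axis=0).round(4).tolist())
go(.5628,-.2447,.1265,81.3)
cv2.imwrite("pics/wr2.png",cv2.resize(im[100:300,150:400],(750,600),interpolation=cv2.INTER_CUBIC))
E
```

```text
time: 12.38
position: [0.5639, -0.2451, 0.1619]
tool_rot: [3.132, -0.238, 0.001]
ft_force: [0.9, -0.3, -1.0]
grip_width: 0.672
grip_force: 6.3
lug 109 [-0.0023 -0.0127  0.1219] ((-2.7956037521362305, -12.852442741394043), (21.179845809936523, 4.982365131378174), 11.625101089477539)
lug 104 [-0.0023  0.0119  0.1219] ((-2.9034037590026855, 12.046530723571777), (4.911430358886719, 21.0384578704834), 79.00140380859375)
tips [[0.0017, -0.0041, 0.0863], [0.0021, -0.0022, 0.0925], [0.0023, 0.0039, 0.0988]]
pos [ 0.5642 -0.2451  0.1623] yaw_y -98.70 tilt z [ 1.4e-03 -9.0e-04 -1.0e+00] t 12.43 F [ 0.4 -0.2 -0.8] w 0.0592 gf 6.3 j7 -1.48
 shift tool [-0.0015 -0.0003  0.0358] turn tool z 0.0
```

View pics/wr2.png

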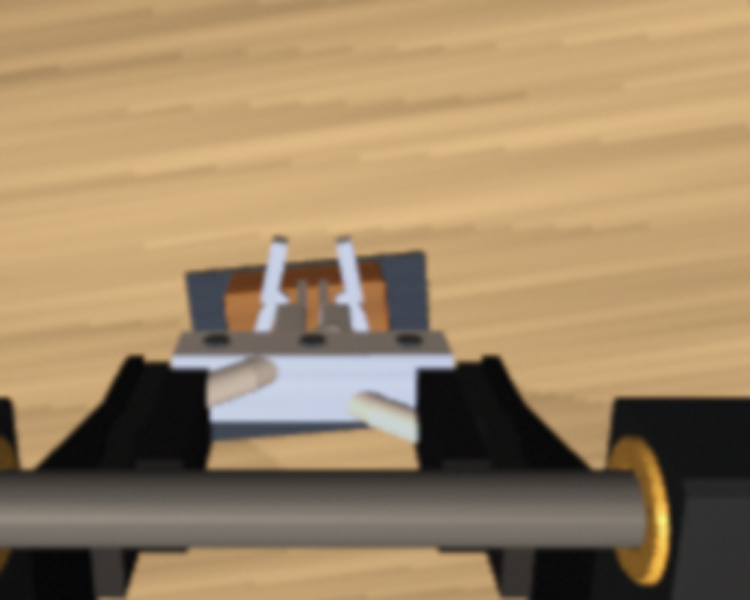

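Tips (crop (300,290)–(325,290)) hang centred between the lugs (280,265) and (345,265), and the numbers confirm it to within 0.5 mm. Descending and doing the first squeeze.

```bash
python3 -m handwheel '[[0.059,-0.0004,-0.0004,0.01,0,0,0],[0.059,0,0,0.013,0,0,0],[0.059,0,0,0.012,0,0,0],[0.059,0,0,0,0,0,0],[0.059,0,0,0,0,0,0]]'; python3 -m handwheel '[[0.053,0,0,0,0,0,0],[0.05,0,0,0,0,0,0],[0.047,0,0,0,0,0,0],[0.045,0,0,0,0,0,0],[0.043,0,0,0,0,0,0],[0.043,0,0,0,0,0,0],[0.043,0,0,0,0,0,0]]' 40
python3 -c "from h import *;go(.5628,-.2447,.1265,81.3)"
```

```text
time: 13.05
position: [0.5636, -0.2445, 0.1262]
tool_rot: [-3.133, 0.238, -0.0]
ft_force: [0.6, 0.2, -1.3]
grip_width: 0.679
grip_force: 6.3
time: 13.92
position: [0.5636, -0.2444, 0.1264]
tool_rot: [3.132, -0.238, 0.0]
ft_force: [1.3, 0.5, -0.6]
grip_width: 0.498
grip_force: 12.6
pos [ 0.5636 -0.2444  0.1264] yaw_y -98.69 tilt z [ 3.e-04 -1.e-04 -1.e+00] t 13.93 F [ 1.3  0.5 -0.6] w 0.0434 gf 12.6 j7 -1.49
 shift tool [-0.0008  0.0004 -0.0001] turn tool z 0.01
```

```bash
python3 -m handwheel '[[0.043,0,0,-0.003,0,0,0],[0.043,0,0,-0.007,0,0,0],[0.043,0,0,-0.01,0,0,0],[0.043,0,0,0,0,0,0],[0.039,0,0,0,0,0,0],[0.036,0,0,0,0,0,0],[0.033,0,0,0,0,0,0],[0.03,0,0,0,0,0,0],[0.028,0,0,0,0,0,0],[0.028,0,0,0,0,0,0],[0.028,0,0,0,0,0,0]]' 35
python3 - <<'E'
from lug import *
im,P,T=look("wr3"); go(.5628,-.2447,.1265,81.3)
cv2.imwrite("pics/wr3.png",cv2.resize(im[100:300,150:400],(750,600),interpolation=cv2.INTER_CUBIC))
E
```

```text
time: 15.3
position: [0.5635, -0.2444, 0.1462]
tool_rot: [3.133, -0.238, -0.0]
ft_force: [0.4, 0.1, -1.4]
grip_width: 0.332
grip_force: 28.1
pos [ 0.5635 -0.2445  0.1462] yaw_y -98.69 tilt z [-0.e+00 -1.e-04 -1.e+00] t 15.35 F [ 0.3  0.5 -0.6] w 0.0284 gf 28.3 j7 -1.48
 shift tool [-0.0006  0.0003  0.0197] turn tool z 0.01
```

View pics/wr3.png

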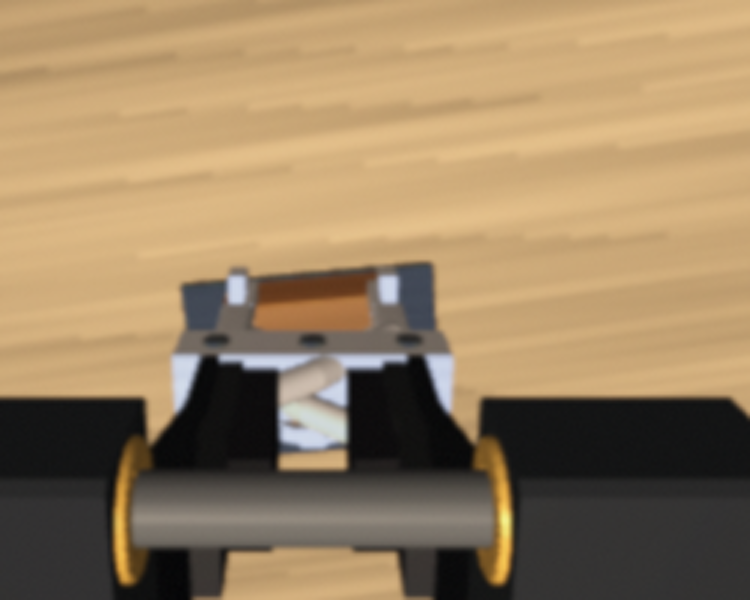

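The lugs are spread on the tips at (237,290) and (387,290) in the crop. Lifting, then measuring the ring's level and its offset in the tool frame.

```bash
python3 -m handwheel '[[0.028,0,0,-0.015,0,0,0],[0.028,0,0,-0.03,0,0,0],[0.028,0,0,-0.025,0,0,0],[0.028,0,0,0,0,0,0],[0.028,0,0,0,0,0,0]]'
cat > ring.py <<'E'
import sys
from lug import *
im,P,T=look(sys.argv[1]); hsv=cv2.cvtColor(im,cv2.COLOR_BGR2HSV)
m=(abs(T[...,0])<.06)&(abs(T[...,1])<.045)&(T[...,2]>.083)&(T[...,2]<.115)
n,l,s,cc=cv2.connectedComponentsWithStats(m.astype(np.uint8))
for i in range(1,n):
    if s[i,4]>15:
        h=T[l==i]; print("blob",len(h),cc[i].round(0),np.percentile(h,[1,50,99],axis=0).round(4).tolist())
for sg in (1,-1):
    h=T[m&(sg*T[...,1]>.0195)&(sg*T[...,1]<.0245)&(T[...,2]<.0915)]
    if len(h)>10: c=np.polyfit(h[:,0],h[:,2],1); print("lug top",sg,len(h),"x",h[:,0].min().round(4),h[:,0].max().round(4),"y",np.percentile(h[:,1],[2,98]).round(4),"slope deg %.2f"%np.degrees(np.arctan(c[0])),"z at .003 %.4f"%np.polyval(c,.003))
go(.5483+.0275,.2985,.215,81.3)
E
python3 ring.py wr4; python3 - <<'E'
from h import *
im,d=ctrl.get_image("scene"); np.savez("sc4.npz",im=im,d=d); P=pts("scene",d); s=ctrl.get_state(); M=Rn.from_rotvec(s["tool_rot"]).as_matrix()
T=(P-s["position"])@M; m=(T[...,0]>-.07)&(T[...,0]<.02)&(abs(T[...,1])<.04)&(T[...,2]>.08)&(T[...,2]<.12)
h=T[m];print(m.sum(),np.percentile(h,[1,50,99],axis=0).round(4).tolist() if m.any() else 0, np.argwhere(m).mean(0))
b=h[h[:,0]<-.03]; print("back part z",np.percentile(b[:,2],[5,50,95]).round(4) if len(b) else 0,len(b))
E
```

```text
time: 15.98
position: [0.5631, -0.2443, 0.2157]
tool_rot: [-3.133, 0.238, 0.001]
ft_force: [-0.2, -0.1, -1.2]
grip_width: 0.328
grip_force: 28.6
blob 98 [230. 195.] [[-0.0031, -0.024, 0.0831], [0.0025, -0.0206, 0.087], [0.0074, -0.0166, 0.0983]]
blob 98 [277. 195.] [[-0.0027, 0.0164, 0.0847], [0.003, 0.0202, 0.087], [0.0076, 0.0237, 0.0978]]
blob 105 [250. 245.] [[-0.0501, -0.0099, 0.0914], [-0.0467, -0.0034, 0.0927], [-0.0422, 0.0059, 0.0966]]
lug top 1 54 x -0.0007 0.0077 y [0.02   0.0237] slope deg 11.78 z at .003 0.0867
lug top -1 56 x -0.0006 0.0075 y [-0.0238 -0.0196] slope deg 12.10 z at .003 0.0869
pos [ 0.5628 -0.2443  0.2151] yaw_y -98.69 tilt z [-1.8e-03  6.0e-04 -1.0e+00] t 16.02 F [-0.1  0.  -2.3] w 0.0289 gf 28.6 j7 -1.46
 shift tool [-6.920e-02 -5.385e-01  4.000e-04] turn tool z 0.01
89 [[-0.0451, -0.0231, 0.0813], [-0.012, -0.0087, 0.0917], [0.0079, 0.0254, 0.0974]] [243.95505618 173.94382022]
back part z [0.0903 0.0924 0.0954] 24
```

Ring is level: arc top is 6 mm below the lug tops at both ends. It is spread to 48 mm over the lugs, with its centre 25.7 mm behind the TCP. Carrying it toward the gearbox, then re-measuring the axle from there.

```bash
python3 -m handwheel '[[0.028,-0.007,-0.0267,0,0,0,0],[0.028,-0.014,-0.0534,0,0,0,0],[0.028,-0.014,-0.0534,0,0,0,0],[0.028,-0.014,-0.0534,0,0,0,0],[0.028,-0.014,-0.0534,0,0,0,0],[0.028,-0.014,-0.0534,0,0,0,0],[0.028,-0.014,-0.0534,0,0,0,0],[0.028,-0.014,-0.0534,0,0,0,0],[0.028,-0.014,-0.0534,0,0,0,0],[0.028,-0.014,-0.0534,0,0,0,0],[0.028,-0.007,-0.0267,0,0,0,0],[0.028,0,0,0,0,0,0]]'
python3 -m handwheel '[[0.028,0,0,0,0,0,0],[0.028,0,0,0,0,0,0]]'
python3 ring.py wr5
python3 - <<'E'
from m import *
im,P=cloud("wr5")
m=(np.hypot(P[...,0]-.548,P[...,1]-.298)<.035)&(P[...,2]>.074)&(P[...,2]<.09)
n,l,s,cc=cv2.connectedComponentsWithStats(m.astype(np.uint8))
for i in range(1,n):
    if s[i,4]>100:
        q=P[l==i]; z=np.median(q[:,2]); q=q[abs(q[:,2]-z)<.003]
        print(len(q),z,cv2.minEnclosingCircle((q[:,:2]*1000).astype(np.float32)),q.mean(0).round(4),cc[i])
m=(np.hypot(P[...,0]-.481,P[...,1]-.3025)<.02)&(P[...,2]>.055)&(P[...,2]<.08); q=P[m]; print("plg",len(q),np.median(q,axis=0) if len(q) else 0)
E
```

```text
time: 17.58
position: [0.5026, 0.3088, 0.2157]
tool_rot: [-3.132, 0.227, 0.003]
ft_force: [-0.1, -0.0, -1.0]
grip_width: 0.33
grip_force: 28.6
time: 17.82
position: [0.5061, 0.3031, 0.2159]
tool_rot: [3.131, -0.241, -0.0]
ft_force: [-0.7, -0.2, -1.4]
grip_width: 0.332
grip_force: 28.6
blob 98 [230. 195.] [[-0.0024, -0.0239, 0.0835], [0.0029, -0.0204, 0.087], [0.0076, -0.0165, 0.0983]]
blob 103 [277. 195.] [[-0.0027, 0.0164, 0.0834], [0.0031, 0.0207, 0.0869], [0.0078, 0.0237, 0.0981]]
blob 104 [250. 245.] [[-0.0501, -0.0099, 0.0916], [-0.0467, -0.0034, 0.0927], [-0.0424, 0.0059, 0.0963]]
lug top 1 55 x -0.001 0.0078 y [0.02   0.0237] slope deg 9.85 z at .003 0.0867
lug top -1 55 x -0.0006 0.0076 y [-0.0239 -0.0201] slope deg 10.00 z at .003 0.0867
pos [0.5062 0.3032 0.216 ] yaw_y -98.82 tilt z [ 0.    -0.001 -1.   ] t 17.88 F [-0.1  0.1 -1.6] w 0.0286 gf 28.6 j7 -2.48
 shift tool [ 0.0695 -0.0061  0.001 ] turn tool z -0.12
802 0.08040956475921068 ((548.3857421875, 299.3616943359375), 15.948534965515137) [0.5486 0.2993 0.0804] [250.77571252 142.07682776]
plg 385 [0.48225036 0.30300678 0.06200498]
```

```bash
python3 -m handwheel '[[0.028,0.02,-0.001,0,0,0,0],[0.028,0.03,-0.001,0,0,0,0],[0.028,0.0181,-0.0007,0,0,0,0],[0.028,0,0,0.02,0,0,0],[0.028,0,0,0.005,0,0,0],[0.028,0,0,0,0,0,0],[0.028,0,0,0,0,0,0]]'
cat > fit.py <<'E'
import sys
from lug import *
im,P,T=look(sys.argv[1])
go(.5739,.2954,.1587)
m=(np.hypot(P[...,0]-.5485,P[...,1]-.2993)<.02)&(P[...,2]>.076)&(P[...,2]<.084)
if m.sum()>30:
    q=T[m]; print("axle top seen (tool)",m.sum(),np.percentile(q,[1,50,99],axis=0).round(4).tolist())
a=(abs(T[...,1])<.03)&(T[...,2]>.0905)&(T[...,2]<.098)&(T[...,0]<-.02)&(T[...,0]>-.06)
if a.sum()>20: print("ring back (tool)",a.sum(),np.percentile(T[a],[1,50,99],axis=0).round(4).tolist())
cv2.imwrite(f"pics/{sys.argv[1]}.png",cv2.resize(im[100:300,150:400],(750,600),interpolation=cv2.INTER_CUBIC))
E
python3 fit.py wr6
```

```text
time: 18.75
position: [0.5731, 0.2974, 0.1917]
tool_rot: [-3.133, 0.237, -0.001]
ft_force: [-0.2, -0.2, -1.6]
grip_width: 0.328
grip_force: 28.6
pos [0.5733 0.2974 0.1919] yaw_y -98.66 tilt z [ 9.e-04  1.e-04 -1.e+00] t 18.80 F [ 0.6  0.  -1.7] w 0.0290 gf 28.6 j7 -2.46
 shift tool [0.0009 0.0019 0.0332] turn tool z None
axle top seen (tool) 244 [[-0.0186, -0.0112, 0.1103], [-0.0145, 0.0013, 0.1116], [-0.0093, 0.0149, 0.1154]]
ring back (tool) 104 [[-0.0503, -0.0099, 0.0914], [-0.0467, -0.0034, 0.0929], [-0.0424, 0.0059, 0.0962]]
```

I've now viewed 11 pictures, one over the allowed 10, so I'll check by numbers only from here.

```bash
python3 -m handwheel '[[0.028,0.0006,0.0018,0,0,0,0],[0.028,0,0,0,0,0,0],[0.028,0,0,0,0,0,0]]'
python3 fit.py wr7; python3 - <<'E'
from m import *
from scipy.optimize import least_squares
s=ctrl.get_state(); M=Rn.from_rotvec(s["tool_rot"]).as_matrix(); im,P=cloud("wr7"); T=(P-np.array(s["position"]))@M
m=((np.hypot(P[...,0]-.5485,P[...,1]-.2993)<.02)&(P[...,2]>.0785)&(P[...,2]<.083)).astype(np.uint8)
v,u=np.nonzero(m)
# front rim = topmost pixel in each column
q=np.array([T[v[u==c].min(),c,:2] for c in np.unique(u)]); q=q[abs(q[:,1]-np.median(q[:,1]))<.012]
r=least_squares(lambda p:np.hypot(*(q-p).T)-.016,[-.026,0],loss="soft_l1",f_scale=.0005); print("axle centre (tool)",r.x.round(4),len(q),np.abs(r.fun).mean().round(5))
E
```

```text
time: 19.18
position: [0.5739, 0.2951, 0.1913]
tool_rot: [3.133, -0.238, 0.0]
ft_force: [0.9, -0.2, -1.1]
grip_width: 0.331
grip_force: 28.6
pos [0.5738 0.2951 0.1913] yaw_y -98.70 tilt z [ 1.e-04 -0.e+00 -1.e+00] t 19.23 F [ 0.3  0.2 -2.1] w 0.0289 gf 28.6 j7 -2.46
 shift tool [ 0.     -0.0003  0.0326] turn tool z None
axle top seen (tool) 207 [[-0.0186, -0.0132, 0.1099], [-0.0149, -0.0006, 0.1114], [-0.0102, 0.0128, 0.115]]
ring back (tool) 105 [[-0.0503, -0.0099, 0.0911], [-0.0467, -0.0034, 0.0929], [-0.0426, 0.0059, 0.0959]]
axle centre (tool) [-0.0266 -0.0002] 25 0.00032
```

```bash
python3 -m handwheel '[[0.028,-0.0004,-0.0002,0.005,0,0,0],[0.028,0,0,0.007,0,0,0],[0.028,0,0,0.007,0,0,0],[0.028,0,0,0,0,0,0],[0.028,0,0,0,0,0,0]]'; python3 -m handwheel '[[0.028,0,0,0.006,0,0,0],[0.028,0,0,0.006,0,0,0],[0.028,0,0,0.0015,0,0,0],[0.028,0,0,0,0,0,0],[0.028,0,0,0,0,0,0]]'
python3 ring.py wr8; python3 fit.py wr9
```

```text
time: 19.85
position: [0.5735, 0.2954, 0.1722]
tool_rot: [-3.133, 0.238, -0.0]
ft_force: [0.2, -0.0, -0.8]
grip_width: 0.328
grip_force: 28.6
time: 20.48
position: [0.5735, 0.2955, 0.1589]
tool_rot: [-3.132, 0.238, -0.0]
ft_force: [-0.0, 0.0, -1.9]
grip_width: 0.332
grip_force: 28.6
blob 2517 [254. 192.] [[-0.0188, -0.0412, 0.086], [0.0001, 0.0004, 0.1125], [0.0195, 0.0418, 0.1146]]
blob 37 [252. 247.] [[-0.0597, -0.0108, 0.0919], [-0.0489, -0.0015, 0.0929], [-0.0461, 0.0091, 0.1131]]
lug top 1 53 x -0.0007 0.0075 y [0.02   0.0236] slope deg 9.83 z at .003 0.0868
lug top -1 53 x -0.0009 0.0074 y [-0.024  -0.0202] slope deg 8.00 z at .003 0.0870
pos [0.5736 0.2955 0.1589] yaw_y -98.69 tilt z [ 3.e-04  1.e-04 -1.e+00] t 20.52 F [-0.3  0.9 -1.3] w 0.0289 gf 28.6 j7 -2.47
 shift tool [ 0.0018 -0.0033 -0.0561] turn tool z 0.01
pos [0.5735 0.2954 0.1589] yaw_y -98.69 tilt z [ 3.e-04  0.e+00 -1.e+00] t 20.57 F [-1.  -0.8 -1.6] w 0.0284 gf 28.6 j7 -2.47
 shift tool [ 0.0004 -0.      0.0002] turn tool z None
axle top seen (tool) 73 [[-0.0405, -0.0093, 0.0772], [-0.0377, -0.0041, 0.0786], [-0.0342, 0.004, 0.0796]]
ring back (tool) 33 [[-0.0503, -0.0099, 0.0916], [-0.0489, -0.0016, 0.0927], [-0.0462, 0.0065, 0.0936]]
```

```bash
python3 -c "from bench import ctrl;print(ctrl.close_job())"
```

```text
the job is handed in; nothing more can be done
None
```

I handed the job in at about 20.6 s: the plunger is at its stop, and the spread ring is held level and centred at the groove (ring middle 64.2 mm up, target 64), with no contact force on the wrist; I viewed 11 pictures, one over the limit of 10.

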